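# Free the mis-thrown drawer lock, shut the drawer, lock it and draw the key

### The job

Someone locked the top drawer of the steel drawer unit while it was still ajar, so the bolt keeps it from closing. Turn the key in the unit's top a quarter turn clockwise to draw the bolt back, push the drawer fully home, then turn the key back to lock it and draw it straight out, which it allows only there. Lay the key down in the empty shallow wooden tray without dropping it, and leave the things lying about where they are.

Things in the scene. Friction and masses are not known exactly. Their poses are not given: they have to be found in the camera images.
- cabinet: Bench-top steel drawer unit, grey shell 260 deep (x) x 320 wide (y) x 170 high, fixed. Origin: centre of the shell's underside, z up. Two white drawer fronts, 12 thick, overlay its front, which faces its own -x (the robot's side); only the top drawer moves. The lock is in its flat deck, front right: 82 in front of the origin, 90 to its -y side.
- lock_face (a point): Centre of the lock's round steel rosette (39 across, standing 6 above the deck): the vertical axis about which the key turns, at the rosette's top face, 176 above the bench. The point's axes are the cabinet's.
- lock (a joint): Turn of the lock's plug, rad: 0 = bolt thrown (the start, an end stop), growing clockwise seen from above to an end stop at 1.57 (bolt back; clear of the drawer beyond about 1.1). Turns with the key, light friction (0.03 N m), stays where left. The key comes out only at 0 (within about 0.15), else its bit is caught under the rosette. Cannot return to 0 while the drawer is 2 to 16 mm open.
- drawer (a joint): How far the top drawer stands open, m: 0 = fully home (end stop), growing as it comes out towards the cabinet's -x. It starts 0.02 to 0.045 open; with the bolt thrown it cannot be pushed below 0.016. Sliding friction about 2.5 N; it stays where it is left.
- drawer_handle (a point): Middle of the top drawer's steel bar handle, 138 above the bench: a round bar along the cabinet's y, 120 long, about 10 thick, its axis 35 in front of the drawer front. Moves with the drawer; 177 in front of the cabinet's origin when home. The front, 312 wide, reaches from 102 to 164 above the bench.
- key: The key, 76 long, 50 g, loose in the lock, bow up. Origin: the blade's tip; z runs to the bow. Blade 12 (x) x 4 (y) x 30 long, its end rounded, with a bit out to x = +13 at 12 to 22 above the tip; shoulder 20 x 8 x 6; black bow 42 (x) x 10 (y), 36 to 76 above the tip. Starts fully in (tip 146 above the bench, bow 182 to 222), its x along the cabinet's x (0.1 rad play). Free once 32 up.
- key_bow (a point): Middle of the key's bow, 58 above the tip, on the blade's axis; axes as the key's. Grip it across y (10 mm).
- tray: Empty shallow open tray of pale wood, 200 (x) x 140 (y) x 32 high, walls and floor 7 thick, fixed. Origin: centre of its underside. It stands to the left or right front of the unit; a dark slatted crate full of offcuts, 95 high with the same outline, stands on the other side.
- crate: That slatted crate, fixed; origin at the centre of its underside.
- tape_measure: Tape measure, grey, 70 x 66 x 40 high, loose on the unit's deck, away from the lock; origin at the centre of its underside.
- hammer: Hammer, 240 long, lying on the bench to the right of the unit.
- glue_bottle: White glue bottle, 64 across, 190 high, standing to the left; origin at the centre of its foot.
- slat: Loose pine slat 180 x 40 x 18 lying on the bench between the robot and the unit; origin at the centre of its underside.
- screw_bowl: Clear bowl of screws, 110 across, 50 high, far right.
- drill: Cordless drill standing on its battery, 210 high, far left.

How it is judged:
By the outcome, as a careful person would: the job done as asked, in the order asked, and still so for the second after the job is handed in, with the robot touching nothing.
It also fails if it takes over 72 s, if anything falls off the work surface, if the arm or the gripper's body presses on something with over 40 N, if the wrist force passes 120 N, or if a joint passes its speed limit or range.

### The arm

A 6-joint arm with a two-finger parallel gripper is mounted at the origin on the work surface. World frame = base frame: x ahead of the robot, y to its left, z up, the work surface at z = 0. Lengths are in mm, angles in rad, forces in N, time in s.
With the tool pointing down it reaches from about 400 to 925 mm from the base axis. Payload 12.5 kg.
Tool frame: the origin (TCP) lies midway between the tips of the shut fingers; the grasp point (between the pads) lies 19 mm behind it; z points along the fingers, y is the direction in which the jaws open and shut (so a half turn about z gives the same grasp; the last joint's range is limited). The gripper opens to 95 mm and grips with 3 to 60 N. Pads are 20 mm wide; open, the fingers measure 119 mm over their backs; the gripper's body (75 mm by 180 mm) begins 59 mm behind the grasp point.
Start: joints at [1.001, 0.491, 1.559, -0, 1.092, -0.106], TCP at [279.581, 559, 214.661] pointing down, gripper open.
Joint ranges: [-3.1, 3.1], [-0.84, 2.19], [0.05, 2.79], [-1.13, 4.28], [0.06, 2.93], [-2.69, 2.69]. Speed limits (rad/s): [2.22, 2.22, 2.79, 3.14, 3.14, 3.14].

### API

Orientations are given as [roll, pitch, yaw] about the fixed x, y, z axes, in that order (R = Rz(yaw) Ry(pitch) Rx(roll)).
In Python, from cell import * gives the robot as it stands. The module is installed in compiled form; this text tells all that it offers.
- The arm moves only by the tool carry_out, never from a script. Its argument "moves" is a list of rows, each an object of numbers: "dx", "dy", "dz": the shift along the tool's x, y, z in m; "twist": the turn about the tool's z in degrees. A call has 1 to 5 rows; each row is the pose to reach, as a shift and turn from the pose commanded when the call began, along the tool's axes at that moment; what a row does not reach only later rows make up. A row lasts 1/10 s, in which the tool goes at most 50 mm and 8.59 degrees, less where a joint would pass 70% of its speed; a pose out of reach is approached as far as the arm can. A call with a gripper value outside its range is refused whole. "grip" is the finger opening in m, from 0 to 0.0951, set as the call begins (left out, the last holds). The fingers move at their own pace and stop on an object; the grip force is fixed at half the most. Time passes only in rows, so rows that repeat a pose let the fingers close. It gives the time, the measured TCP pose, the force and the opening at its end, in the units of the state.
- state(): the state, without advancing time (a new reading comes with each control period).
- read_camera(name): name is "scene" or "top" or "wrist"; returns (picture, depth): 400x640x3 uint8, red, green, blue; 400x640 float32, mm along the optical axis (not along the pixel's ray), 0 where there is no reading.
- camera_info(name): a dict with "mtx" (3x3 intrinsics, pixels), "R" (3x3) and "t" (3): a world point X has camera coordinates R X + t. Camera axes: x right, y down, z forward; pixel columns grow to the right and rows downward; lengths in mm; the calibration is good to about 2 mm. A picture is of the moment at which its call begins: read the wrist's pose just before it. camera_info takes no time and is no camera call; for the wrist camera it gives the pose at the moment of the call.
- job_done(): hands the job in, once; it reports no verdict.
The state is a dict: "t": time; "joints": joint angles; "qvel": joint speeds; "tau": joint torques, N m; "eef_pos": TCP position; "tcp_rot": TCP orientation; "ft_force": force on the tool from outside, world axes, zero at the start; "moment": the same for the moment, N m; "opening": opening from 0.0 (shut) to 1.0 (fully open).
Only numpy, scipy, OpenCV 4.12 (cv2) and the standard library are available. Lean on these libraries where they do the work, as an engineer would, in place of code of your own. Each camera call takes 0.05 s, during which the arm holds its last target. There are 200 camera calls.

## Working session

There is one attempt and no reset: what is moved stays moved. The work goes in short steps, Python scripts to look and compute and a tool call to move; the robot and the scene stay as the last step left them, time stands still between calls to the robot, and variables do not carry over. Pictures are saved under pics/ and viewed, about 8 in all and at most 12, crops included, and the job is handed in when it is done.

Besides the shell and the picture viewer there is one more tool, called after ">>>" as name(argument=value, ...), one argument or row to a line, values as JSON. carry_out: Moves the arm, as the interface text tells. Its arguments: {"type":"object","properties":{"moves":{"type":"array","items":{"type":"object","properties":{"dx":{"type":"number"},"dy":{"type":"number"},"dz":{"type":"number"},"twist":{"type":"number"}}}},"grip":{"type":"number"}},"required":["moves"]}

```bash
mkdir -p pics
cat > h.py <<'E'
from cell import *
import numpy as np, cv2
def snap(n,f=None):
    ci=camera_info(n); im,d=read_camera(n)
    if f: cv2.imwrite('pics/'+f,im[:,:,::-1])
    return im,d,ci
def cloud(d,ci):
    v,u=np.mgrid[0:400,0:640]
    K=np.array(ci['mtx']);P=np.stack([(u-K[0,2])/K[0,0]*d,(v-K[1,2])/K[1,1]*d,d],-1)
    return (P-np.array(ci['t']))@np.array(ci['R'])
def ray(ci,u,v,z):
    K=np.array(ci['mtx']);R=np.array(ci['R']);t=np.array(ci['t'])
    o=-R.T@t; r=R.T@np.linalg.solve(K,[u,v,1.]); return o+r*(z-o[2])/r[2]
def proj(ci,X):
    c=np.array(ci['R'])@np.array(X)+np.array(ci['t']);p=np.array(ci['mtx'])@c;return p[:2]/p[2]
E
python3 - <<'E'
from h import *
for n in ['scene','top','wrist']:
    im,d,ci=snap(n,n+'0.png'); np.savez(n+'0.npz',im=im,d=d,**{k:np.array(ci[k]) for k in('mtx','R','t')})
    print(n,np.round(-np.array(ci['R']).T@np.array(ci['t'])),(d>0).mean())
s=state();print(s)
E
```

```text
scene [1242. -654. 1159.] 0.99599609375
top [ 418.  -13. 1888.] 0.99588671875
wrist [212. 594. 384.] 0.996109375
{'t': 0.15, 'joints': array([ 1.00140013e+00,  4.91358164e-01,  1.55930068e+00,  1.93722461e-05,
        1.09170929e+00, -1.05610305e-01]), 'qvel': array([ 0.00122363, -0.00274117, -0.00378999, -0.00107395, -0.00100092,
        0.00060785]), 'tau': array([ 2.61886300e-03, -6.12888336e+01, -2.58276969e+01,  6.93182345e-02,
        4.73342696e-02, -8.87740475e-05]), 'eef_pos': array([279.47182814, 558.83900114, 214.23811596]), 'tcp_rot': array([-3.14082331e+00, -9.88343348e-05,  2.67779779e+00]), 'ft_force': array([ 0.28271674, -0.83955389, -0.19555531]), 'moment': array([ 0.02224684, -0.05543526,  0.02129728]), 'opening': 1.0001691191444908}
```

View pics/top0.png

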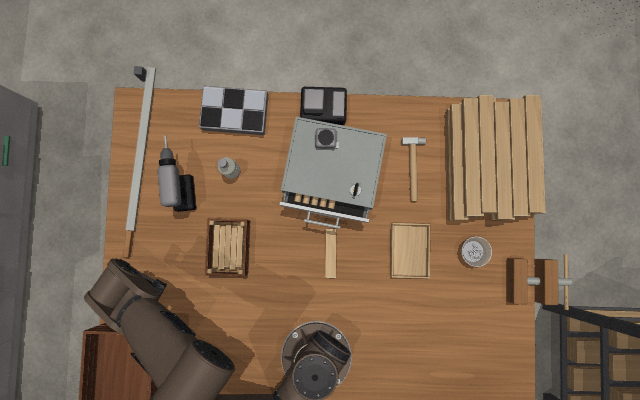

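View pics/scene0.png

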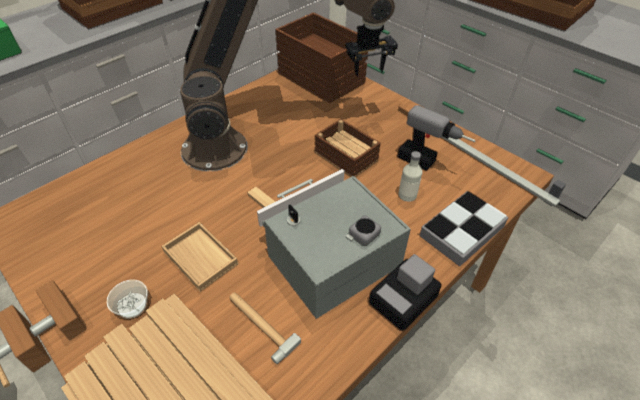

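The top view shows the cabinet deck around (333,165), the key at (355,190), the drawer handle near (323,220), the tray at (411,251) on the right and the crate on the left. Next I'll measure them using depth.

Run:
```python
from h import *
for n in ['top','scene']:
    z=np.load(n+'0.npz');im,d=z['im'],z['d'];ci=z;P=cloud(d,ci)
    v,u=np.mgrid[0:400,0:640]
    reg=(P[...,0]>350)&(P[...,0]<1000)&(abs(P[...,1]+50)<350)
    m=reg&(P[...,2]>164)&(P[...,2]<174)
    hsv=cv2.cvtColor(im,cv2.COLOR_RGB2HSV)
    def rect(m,nm):
        m=cv2.morphologyEx(m.astype(np.uint8),cv2.MORPH_OPEN,np.ones((2,2)))
        k,l,st,c=cv2.connectedComponentsWithStats(m)
        i=1+np.argmax(st[1:,4]);q=P[l==i]
        r=cv2.minAreaRect(q[:,:2].astype(np.float32));print(n,nm,np.round(r[0],1),np.round(r[1],1),round(r[2],2),'z',np.median(q[:,2]).round(1),len(q))
    rect(m,'deck')
    rect(reg&(P[...,2]>155)&(P[...,2]<168)&(hsv[...,2]>190)&(hsv[...,1]<60),'front')
    # tray
    t=(P[...,0]>300)&(P[...,0]<650)&(P[...,1]<-150)&(P[...,1]>-420)&(P[...,2]>3)&(P[...,2]<60)
    rect(t&(P[...,1]>-350),'tray')
    kk=reg&(P[...,2]>190)&(P[...,2]<230)&(P[...,1]<0)&(P[...,1]>-220)&(P[...,0]<720)
    q=P[kk];print(n,'key',len(q),np.round(np.median(q,0),1) if len(q) else '', cv2.minAreaRect(q[:,:2].astype(np.float32)) if len(q)>3 else '')
    hh=reg&(P[...,2]>128)&(P[...,2]<150)&(P[...,0]<560)
    if hh.sum()>5: rect(hh,'handle')
    b=m; 
    for z0 in (0,): print('bench',np.median(P[(P[...,0]>350)&(P[...,0]<450)&(P[...,1]>-150)&(P[...,1]<-50)][:,2]))
```

```text
top deck [641.  -47.4] [325.2 450.9] 76.8 z 170.4 3057
top front [ 500.1 -137.3] [41.2  8. ] 81.09 z 163.7 32
top tray [ 396.9 -183.9] [342.6 200.7] 89.25 z 8.8 971
top key 38 [ 597.5 -120.8  220.7] ((596.7744140625, -120.98591613769531), (10.346580505371094, 39.1075325012207), 80.31071472167969)
top handle [482.6 -60.9] [37.5 38.6] 15.19 z 136.9 49
bench 1.4938228684601307
scene deck [ 948.5 -220.1] [372.  979.8] 54.9 z 171.9 5261
scene front [ 508.3 -115.1] [103.4   9.8] 81.83 z 163.1 90
scene tray [ 782.5 -427.3] [ 146.  1014.9] 71.94 z 9.9 1679
scene key 109 [ 599.2 -120.9  213.8] ((598.2006225585938, -118.7544174194336), (11.572870254516602, 41.87486267089844), 77.77106475830078)
scene handle [ 759.3 -283.3] [ 243.8 1193.1] 40.95 z 134.2 405
bench 2.6661625019494135
```

Run:
```python
from h import *
z=np.load('top0.npz');im,d=z['im'],z['d'];P=cloud(d,z);v,u=np.mgrid[0:400,0:640]
box=lambda a,b,c,e:(u>=a)&(u<=b)&(v>=c)&(v<=e)
def rep(m,nm):
    q=P[m];r=cv2.minAreaRect(q[:,:2].astype(np.float32));print(nm,len(q),np.round(r[0],1),np.round(r[1],1),round(r[2],2),np.median(q[:,2]).round(1))
hsv=cv2.cvtColor(im,cv2.COLOR_RGB2HSV).astype(int)
wh=(hsv[...,2]>175)&(hsv[...,1]<50)
deck=box(270,395,110,225)&(P[...,2]>168.5)&(P[...,2]<173)&(~wh)
k,l,st,c=cv2.connectedComponentsWithStats(cv2.morphologyEx(deck.astype(np.uint8),cv2.MORPH_OPEN,np.ones((3,3))))
rep(l==1+np.argmax(st[1:,4]),'deck')
rep(box(275,380,185,225)&wh&(P[...,2]>150)&(P[...,2]<167),'front')
rep(box(300,345,203,232)&(P[...,2]>128)&(P[...,2]<146)&(v>210),'handle')
rep(box(385,437,215,285)&(P[...,2]>15),'trayrim')
rep(box(300,345,230,285)&(P[...,2]>8),'slat')
for p in [(392,223),(430,223),(392,279),(430,279)]: print(ray(z,*p,32).round())
cv2.imwrite('pics/c1.png',cv2.resize(im[180:290,270:440,::-1],None,fx=4,fy=4,interpolation=cv2.INTER_CUBIC))
s=np.load('scene0.npz');cv2.imwrite('pics/c2.png',cv2.resize(s['im'][160:260,230:370,::-1],None,fx=5,fy=5,interpolation=cv2.INTER_CUBIC))
```

```text
Traceback (most recent call last):
ValueError: attempt to get argmax of an empty sequence
```

Run:
```python
from h import *
z=np.load('top0.npz');im,d=z['im'],z['d'];P=cloud(d,z);v,u=np.mgrid[0:400,0:640]
box=lambda a,b,c,e:(u>=a)&(u<=b)&(v>=c)&(v<=e)
def rep(m,nm):
    q=P[m]
    if len(q)<4: print(nm,len(q));return
    r=cv2.minAreaRect(q[:,:2].astype(np.float32));print(nm,len(q),np.round(r[0],1),np.round(r[1],1),round(r[2],2),np.median(q[:,2]).round(1))
hsv=cv2.cvtColor(im,cv2.COLOR_RGB2HSV).astype(int)
wh=(hsv[...,2]>175)&(hsv[...,1]<50)
print(hsv[180,320],hsv[207,320],P[180,320],P[150,350])
deck=box(270,395,110,225)&(P[...,2]>160)&(P[...,2]<180)&(hsv[...,2]<190)
k,l,st,c=cv2.connectedComponentsWithStats(cv2.morphologyEx(deck.astype(np.uint8),cv2.MORPH_OPEN,np.ones((5,5))))
if k>1: rep(l==1+np.argmax(st[1:,4]),'deck')
rep(box(275,380,185,225)&wh&(P[...,2]>150)&(P[...,2]<168),'front')
rep(box(300,345,203,232)&(P[...,2]>128)&(P[...,2]<146)&(v>210),'handle')
rep(box(385,437,215,285)&(P[...,2]>15),'trayrim')
rep(box(300,345,230,285)&(P[...,2]>8),'slat')
for p in [(392,223),(430,223),(392,279),(430,279)]: print(ray(z,*p,32).round())
cv2.imwrite('pics/c1.png',cv2.resize(im[180:290,270:440,::-1],None,fx=4,fy=4,interpolation=cv2.INTER_CUBIC))
```

```text
[ 48   9 149] [38 70 29] [ 6.29013487e+02 -6.14802670e-01  1.68416232e+02] [ 734.31268341 -100.2104355   177.37975758]
deck 5808 [692.8 -46.5] [320.  260.6] 80.3 170.6
front 214 [503.5 -14. ] [307.2  46.8] 80.51 163.1
handle 133 [495.3 -19.5] [139.   40.8] 80.77 140.4
trayrim 560 [ 379.4 -217.5] [217.1 397.6] 6.77 28.7
slat 642 [361.4 -17.3] [201.8 166.6] 1.68 16.8
[ 495. -268.   32.]
[ 499. -408.   32.]
[ 292. -272.   32.]
[ 296. -410.   32.]
```

View pics/c1.png

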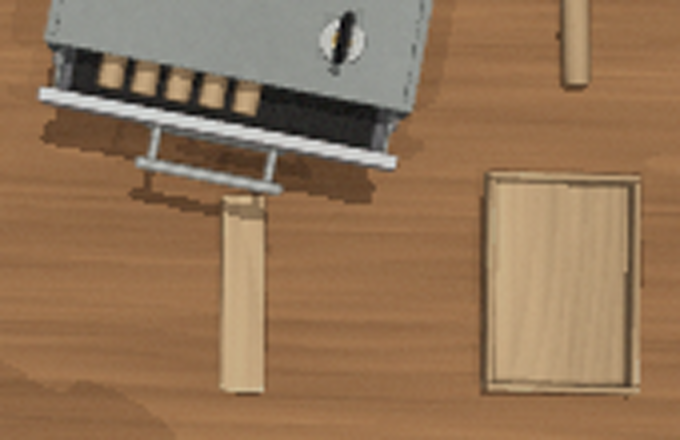

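The crop shows the rosette and key at about (343,40), the drawer standing open, the handle bar from (140,162) to (280,188), and the tray. The fitted cabinet pose has its origin at (692.8,-46.5) with yaw -9.7°. That predicts the lock at (597,-121), which matches the key measured directly.

```bash
cat >> h.py <<'E'
C=np.array([692.8,-46.5]);A=np.deg2rad(-9.7)
def cab(x,y): return C+np.array([[np.cos(A),-np.sin(A)],[np.sin(A),np.cos(A)]])@[x,y]
def go(x,y,z,yawdeg):
    s=state();p=s['eef_pos'];yw=s['tcp_rot'][2];d=np.array([x,y,z])-p
    c,n=np.cos(yw),np.sin(yw)
    tw=-((yawdeg-np.rad2deg(yw)+180)%360-180)
    print('t',s['t'],'at',p.round(1),'yaw',np.rad2deg(yw).round(2),'F',s['ft_force'].round(1),'j6',s['joints'][5].round(2),
     '\n dx %.4f dy %.4f dz %.4f twist %.2f'%((c*d[0]+n*d[1])/1e3,(n*d[0]-c*d[1])/1e3,-d[2]/1e3,tw))
E
python3 - <<'E'
from h import *
z=np.load('top0.npz')
for p in [(305,220.5),(340,227)]: print(ray(z,*p,138))
m=ray(z,322.5,223.7,138)[:2];print('open',-(np.array([np.cos(A),np.sin(A)])@(m-C))-177, 'lock',cab(-82,-90))
go(597,-121,300,90-9.7+90)
E
```

```text
[490.20754817  47.23046602 138.        ]
[471.34767765 -74.39518838 138.        ]
open 37.36762438679506 lock [ 596.80827137 -121.39718309]
t 0.15 at [279.5 558.8 214.2] yaw 153.43 F [ 0.3 -0.8 -0.2] j6 -0.11 
 dx -0.5881 dy -0.4660 dz -0.0858 twist -16.87
```

>>> carry_out(
  moves=[
    {"dz": -0.05},
    {"dz": -0.1},
    {"dx": -0.04,"dy": -0.03,"dz": -0.1,"twist": -8},
    {"dx": -0.08,"dy": -0.06,"dz": -0.1,"twist": -16},
    {"dx": -0.12,"dy": -0.09,"dz": -0.1,"twist": -17},
  ],
)

```text
schema error: expected keys dx, dy, dz, twist
```

```bash
python3 -c "
from h import *
go(597,-121,315,170.3)"
```

```text
t 0.15 at [279.5 558.8 214.2] yaw 153.43 F [ 0.3 -0.8 -0.2] j6 -0.11 
 dx -0.5881 dy -0.4660 dz -0.1008 twist -16.87
```

All four keys are required in every row.

>>> carry_out(
  moves=[
    {"dx": 0,"dy": 0,"dz": -0.05,"twist": 0},
    {"dx": 0,"dy": 0,"dz": -0.1,"twist": 0},
    {"dx": -0.04,"dy": -0.03,"dz": -0.1,"twist": -8},
    {"dx": -0.08,"dy": -0.06,"dz": -0.1,"twist": -16},
    {"dx": -0.12,"dy": -0.09,"dz": -0.1,"twist": -17},
  ],
)

```text
t: 0.65
eef_pos: [346.8, 423.3, 314.6]
tcp_rot: [3.142, 0.0, 2.981]
ft_force: [2.1, -0.1, -0.4]
opening: 1.0
```

```bash
python3 -c "
from h import *
go(597,-121,315,170.3)"
```

```text
t 0.65 at [346.8 423.3 314.6] yaw 170.77 F [ 2.1 -0.1 -0.4] j6 -0.65 
 dx -0.3342 dy -0.4971 dz -0.0004 twist 0.47
```

>>> carry_out(
  moves=[
    {"dx": -0.027,"dy": -0.04,"dz": 0,"twist": 0},
    {"dx": -0.054,"dy": -0.08,"dz": 0,"twist": 0},
    {"dx": -0.081,"dy": -0.12,"dz": 0,"twist": 0},
    {"dx": -0.108,"dy": -0.16,"dz": 0,"twist": 0},
    {"dx": -0.135,"dy": -0.2,"dz": 0,"twist": 0},
  ],
)

```text
t: 1.15
eef_pos: [446.8, 203.3, 314.7]
tcp_rot: [3.141, 0.0, 2.975]
ft_force: [1.0, 0.7, 0.5]
opening: 0.998
```

>>> carry_out(
  moves=[
    {"dx": -0.027,"dy": -0.04,"dz": 0,"twist": 0},
    {"dx": -0.054,"dy": -0.08,"dz": 0,"twist": 0},
    {"dx": -0.081,"dy": -0.12,"dz": 0,"twist": 0},
    {"dx": -0.108,"dy": -0.16,"dz": 0,"twist": 0},
    {"dx": -0.135,"dy": -0.2,"dz": 0,"twist": 0},
  ],
)

```text
t: 1.65
eef_pos: [546.7, -16.5, 314.6]
tcp_rot: [3.141, -0.0, 2.974]
ft_force: [0.6, 0.5, -0.2]
opening: 1.001
```

```bash
python3 -c "
from h import *
go(597,-121,315,170.3)"
```

```text
t 1.65 at [546.7 -16.5 314.6] yaw 170.42 F [ 0.6  0.5 -0.2] j6 -1.55 
 dx -0.0669 dy -0.0946 dz -0.0004 twist 0.12
```

>>> carry_out(
  moves=[
    {"dx": -0.027,"dy": -0.04,"dz": 0,"twist": 0},
    {"dx": -0.05,"dy": -0.075,"dz": 0,"twist": 0},
    {"dx": -0.066,"dy": -0.0945,"dz": 0,"twist": 0.1},
    {"dx": -0.066,"dy": -0.0945,"dz": 0,"twist": 0.1},
    {"dx": -0.066,"dy": -0.0945,"dz": 0,"twist": 0.1},
  ],
)

```text
t: 2.15
eef_pos: [595.4, -118.7, 314.1]
tcp_rot: [3.141, -0.001, 2.972]
ft_force: [-0.3, 0.4, -0.4]
opening: 0.996
```

Run:
```python
from h import *
im,d,ci=snap('wrist','w1.png');P=cloud(d,ci)
hs=cv2.cvtColor(im,cv2.COLOR_RGB2HSV)
m=(P[...,2]>195)&(P[...,2]<228)&(hs[...,2]<90)&(np.hypot(P[...,0]-597,P[...,1]+121)<60)
q=P[m];print(len(q));r=cv2.minAreaRect(q[:,:2].astype(np.float32));print(r,np.percentile(q[:,2],[5,50,99]))
t=P[...,2]>216
q=P[m&t];print(len(q));print(cv2.minAreaRect(q[:,:2].astype(np.float32)))
go(597,-121,186,170.3)
```

```text
438
((598.1966552734375, -117.41443634033203), (8.843240737915039, 41.68012619018555), 80.45441436767578) [207.66737997 221.33321372 223.23371501]
399
((598.3441162109375, -117.62036895751953), (8.555931091308594, 41.315147399902344), 80.5716552734375)
t 2.2 at [ 595.3 -118.   314.4] yaw 170.34 F [0.9 0.1 0.4] j6 -1.71 
 dx -0.0022 dy -0.0026 dz 0.1284 twist 0.04
```

View pics/w1.png

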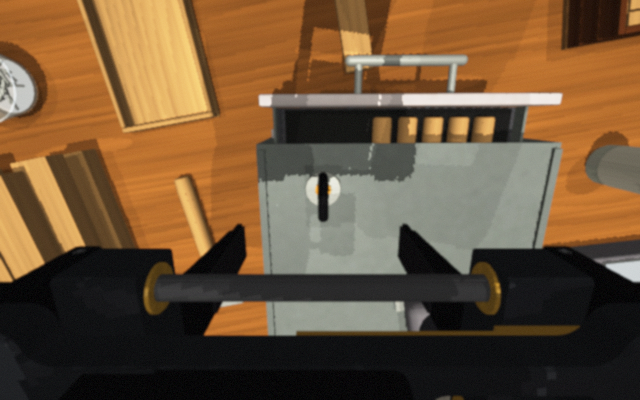

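The wrist view shows the key at (323,195) on the rosette, with the fingers straddling it and clear of the tape measure. I'll take about (597.5,-119.5) for the key, the mean of the views, then descend and grip.

>>> carry_out(
  moves=[
    {"dx": -0.0022,"dy": -0.001,"dz": 0.045,"twist": 0},
    {"dx": -0.0022,"dy": -0.001,"dz": 0.09,"twist": 0},
    {"dx": -0.0022,"dy": -0.001,"dz": 0.115,"twist": 0},
    {"dx": -0.0022,"dy": -0.001,"dz": 0.128,"twist": 0},
    {"dx": -0.0022,"dy": -0.001,"dz": 0.128,"twist": 0},
  ],
)

```text
t: 2.7
eef_pos: [597.3, -119.0, 185.8]
tcp_rot: [3.141, -0.002, 2.974]
ft_force: [0.3, -0.2, 0.0]
opening: 1.001
```

```bash
python3 -c "
from h import *
go(597.5,-119.5,186,170.3)"
```

```text
t 2.7 at [ 597.3 -119.   185.8] yaw 170.39 F [ 0.3 -0.2  0. ] j6 -1.71 
 dx -0.0003 dy -0.0005 dz -0.0002 twist 0.09
```

>>> carry_out(
  moves=[
    {"dx": 0,"dy": 0,"dz": 0,"twist": 0},
    {"dx": 0,"dy": 0,"dz": 0,"twist": 0},
    {"dx": 0,"dy": 0,"dz": 0,"twist": 0},
    {"dx": 0,"dy": 0,"dz": 0,"twist": 0},
    {"dx": 0,"dy": 0,"dz": 0,"twist": 0},
  ],
  grip=0,
)

```text
t: 3.2
eef_pos: [597.8, -120.1, 187.0]
tcp_rot: [3.142, 0.001, 2.973]
ft_force: [-0.4, -0.1, -0.2]
opening: 0.634
```

>>> carry_out(
  moves=[
    {"dx": 0,"dy": 0,"dz": 0,"twist": 0},
    {"dx": 0,"dy": 0,"dz": 0,"twist": 0},
    {"dx": 0,"dy": 0,"dz": 0,"twist": 0},
    {"dx": 0,"dy": 0,"dz": 0,"twist": 0},
    {"dx": 0,"dy": 0,"dz": 0,"twist": 0},
  ],
)

```text
t: 3.7
eef_pos: [597.7, -120.0, 186.6]
tcp_rot: [3.142, 0.0, 2.973]
ft_force: [-0.1, -0.5, 0.1]
opening: 0.216
```

>>> carry_out(
  moves=[
    {"dx": 0,"dy": 0,"dz": 0,"twist": 0},
    {"dx": 0,"dy": 0,"dz": 0,"twist": 0},
    {"dx": 0,"dy": 0,"dz": 0,"twist": 0},
    {"dx": 0,"dy": 0,"dz": 0,"twist": 0},
    {"dx": 0,"dy": 0,"dz": 0,"twist": 0},
  ],
)

```text
t: 4.2
eef_pos: [597.9, -118.8, 186.5]
tcp_rot: [3.14, -0.0, 2.973]
ft_force: [2.2, 6.3, 0.1]
opening: 0.105
```

```bash
python3 -c "
from h import *
s=state();print(s['ft_force'],s['moment'],s['opening'])
go(597.5,-119.5,186,170.3)"
```

```text
[2.18633875 6.2588086  0.12318398] [ 1.40620354 -0.42491231  0.01483566] 0.10487523949389332
t 4.2 at [ 597.9 -118.8  186.5] yaw 170.32 F [2.2 6.3 0.1] j6 -1.71 
 dx 0.0003 dy -0.0007 dz 0.0005 twist 0.02
```

Gripped (opening 0.105, about 10 mm). The +y force suggests the lock axis lies about 1–2 mm further in +y, so I'll nudge that way.

>>> carry_out(
  moves=[
    {"dx": 0,"dy": 0.0015,"dz": 0,"twist": 0},
    {"dx": 0,"dy": 0.0015,"dz": 0,"twist": 0},
    {"dx": 0,"dy": 0.0015,"dz": 0,"twist": 0},
  ],
)

```text
t: 4.5
eef_pos: [597.9, -118.7, 186.6]
tcp_rot: [-3.141, -0.0, 2.973]
ft_force: [-0.0, 1.1, -1.0]
opening: 0.099
```

```bash
python3 -c "
from h import *
s=state();print(s['ft_force'],s['moment'],s['opening'],s['eef_pos'])"
```

```text
[-0.02964249  1.09547815 -0.95640846] [ 0.14239464 -0.05389772  0.00021961] 0.09905400787319868 [ 597.94423586 -118.65058632  186.61279228]
```

>>> carry_out(
  moves=[
    {"dx": 0,"dy": 0,"dz": 0,"twist": 6},
    {"dx": 0,"dy": 0,"dz": 0,"twist": 12},
    {"dx": 0,"dy": 0,"dz": 0,"twist": 18},
    {"dx": 0,"dy": 0,"dz": 0,"twist": 24},
    {"dx": 0,"dy": 0,"dz": 0,"twist": 30},
  ],
)

```text
t: 5.0
eef_pos: [598.0, -118.5, 186.6]
tcp_rot: [3.141, -0.0, 2.445]
ft_force: [-0.9, 0.3, -0.6]
opening: 0.108
```

```bash
python3 -c "
from h import *
s=state();print(s['moment'])
go(598,-118.3,186.5,80.3)"
```

```text
[ 0.15817714 -0.1214643   0.07556078]
t 5.0 at [ 598.  -118.5  186.6] yaw 140.08 F [-0.9  0.3 -0.6] j6 -1.18 
 dx 0.0002 dy 0.0002 dz 0.0001 twist 59.78
```

>>> carry_out(
  moves=[
    {"dx": 0,"dy": 0,"dz": 0,"twist": 6},
    {"dx": 0,"dy": 0,"dz": 0,"twist": 12},
    {"dx": 0,"dy": 0,"dz": 0,"twist": 18},
    {"dx": 0,"dy": 0,"dz": 0,"twist": 24},
    {"dx": 0,"dy": 0,"dz": 0,"twist": 30},
  ],
)

```text
t: 5.5
eef_pos: [597.8, -118.7, 186.6]
tcp_rot: [-3.141, -0.0, 1.921]
ft_force: [-1.9, 0.2, 0.4]
opening: 0.101
```

>>> carry_out(
  moves=[
    {"dx": 0,"dy": 0,"dz": 0,"twist": 6},
    {"dx": 0,"dy": 0,"dz": 0,"twist": 12},
    {"dx": 0,"dy": 0,"dz": 0,"twist": 18},
    {"dx": 0,"dy": 0,"dz": 0,"twist": 24},
    {"dx": 0,"dy": 0,"dz": 0,"twist": 29},
  ],
)

```text
t: 6.0
eef_pos: [597.5, -118.7, 186.6]
tcp_rot: [-3.14, 0.0, 1.415]
ft_force: [-1.5, 0.3, 1.3]
opening: 0.104
```

>>> carry_out(
  moves=[
    {"dx": 0,"dy": 0,"dz": 0,"twist": 1},
    {"dx": 0,"dy": 0,"dz": 0,"twist": 1},
  ],
)

```text
t: 6.2
eef_pos: [597.5, -118.7, 186.6]
tcp_rot: [-3.141, 0.0, 1.404]
ft_force: [-4.1, -0.5, 0.4]
opening: 0.105
```

```bash
python3 -c "
from h import *
s=state();print(s['moment'],s['opening'])
go(598,-118.3,186.5,80.3)"
```

```text
[-0.20343093  0.91723582  0.01355568] 0.10474052757697466
t 6.2 at [ 597.5 -118.7  186.6] yaw 80.42 F [-4.1 -0.5  0.4] j6 -0.14 
 dx 0.0005 dy 0.0004 dz 0.0001 twist 0.12
```

>>> carry_out(
  moves=[
    {"dx": 0,"dy": 0,"dz": 0,"twist": 0},
    {"dx": 0,"dy": 0,"dz": 0,"twist": 0},
    {"dx": 0,"dy": 0,"dz": 0,"twist": 0},
    {"dx": 0,"dy": 0,"dz": 0,"twist": 0},
    {"dx": 0,"dy": 0,"dz": 0,"twist": 0},
  ],
  grip=0.05,
)

```text
t: 6.7
eef_pos: [598.1, -118.5, 186.6]
tcp_rot: [3.141, -0.0, 1.402]
ft_force: [-0.6, -0.8, -0.7]
opening: 0.471
```

```bash
python3 -c "
from h import *
print(state()['opening'])
print(cab(-265,0),cab(-194,0))
go(*cab(-265,0),250,80.3)"
```

```text
0.47080402044579006
[431.58858069  -1.85031442] [501.573527   -13.81306036]
t 6.7 at [ 598.1 -118.5  186.6] yaw 80.34 F [-0.6 -0.8 -0.7] j6 -0.14 
 dx 0.0871 dy -0.1837 dz -0.0634 twist 0.04
```

>>> carry_out(
  moves=[
    {"dx": 0,"dy": 0,"dz": -0.035,"twist": 0},
    {"dx": 0,"dy": 0,"dz": -0.07,"twist": 0},
    {"dx": 0.005,"dy": -0.01,"dz": -0.075,"twist": 0},
    {"dx": 0.025,"dy": -0.05,"dz": -0.075,"twist": 0},
    {"dx": 0.044,"dy": -0.092,"dz": -0.075,"twist": 0},
  ],
  grip=0,
)

```text
t: 7.2
eef_pos: [513.3, -59.1, 260.8]
tcp_rot: [-3.141, -0.0, 1.401]
ft_force: [0.4, 0.3, -0.2]
opening: 0.163
```

>>> carry_out(
  moves=[
    {"dx": 0.02,"dy": -0.04,"dz": 0,"twist": 0},
    {"dx": 0.043,"dy": -0.092,"dz": 0,"twist": 0},
    {"dx": 0.043,"dy": -0.092,"dz": 0.03,"twist": 0},
    {"dx": 0.043,"dy": -0.092,"dz": 0.06,"twist": 0},
    {"dx": 0.043,"dy": -0.092,"dz": 0.06,"twist": 0},
  ],
)

```text
t: 7.7
eef_pos: [429.2, -1.3, 199.3]
tcp_rot: [-3.137, -0.0, 1.403]
ft_force: [-0.1, -0.5, 0.2]
opening: 0.003
```

Run:
```python
from h import *
print(state()['opening'])
im,d,ci=snap('top','t2.png')
cv2.imwrite('pics/c3.png',cv2.resize(im[160:290,270:440,::-1],None,fx=4,fy=4,interpolation=cv2.INTER_CUBIC))
go(*cab(-265,0),128,80.3)
```

```text
0.0027050459960283033
t 7.75 at [430.4  -1.6 200.9] yaw 80.34 F [ 0.1 -0.9  1.3] j6 0.01 
 dx -0.0000 dy 0.0012 dz 0.0729 twist 0.04
```

View pics/c3.png

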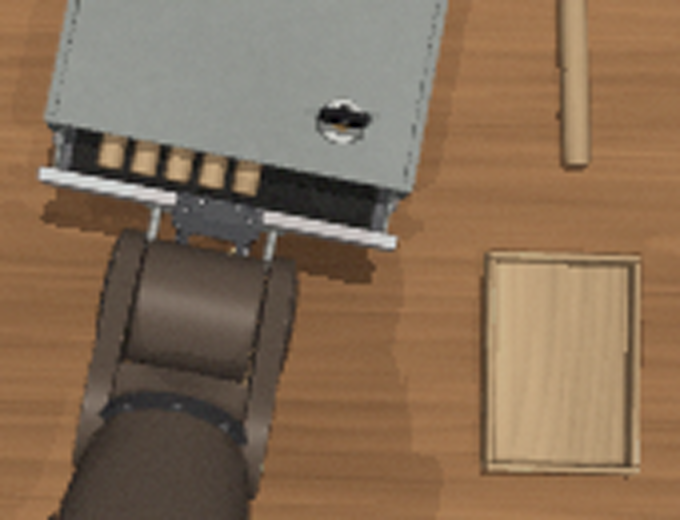

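The crop shows the key turned crosswise at (343,120), with the gripper in front of the handle. Now I'll descend and push.

>>> carry_out(
  moves=[
    {"dx": 0,"dy": 0,"dz": 0.03,"twist": 0},
    {"dx": 0,"dy": 0,"dz": 0.06,"twist": 0},
    {"dx": 0,"dy": 0,"dz": 0.073,"twist": 0},
    {"dx": 0,"dy": 0,"dz": 0.073,"twist": 0},
    {"dx": 0,"dy": 0.01,"dz": 0.073,"twist": 0},
  ],
)

```text
t: 8.25
eef_pos: [441.3, -3.6, 129.7]
tcp_rot: [3.141, -0.0, 1.402]
ft_force: [1.1, -0.7, 0.8]
opening: 0.001
```

>>> carry_out(
  moves=[
    {"dx": 0,"dy": 0.008,"dz": 0,"twist": 0},
    {"dx": 0,"dy": 0.016,"dz": 0,"twist": 0},
    {"dx": 0,"dy": 0.024,"dz": 0,"twist": 0},
    {"dx": 0,"dy": 0.03,"dz": 0,"twist": 0},
    {"dx": 0,"dy": 0.036,"dz": 0,"twist": 0},
  ],
)

```text
t: 8.75
eef_pos: [476.7, -9.6, 128.7]
tcp_rot: [-3.141, -0.0, 1.402]
ft_force: [-3.8, 2.0, 2.7]
opening: 0.005
```

>>> carry_out(
  moves=[
    {"dx": 0,"dy": 0.005,"dz": 0,"twist": 0},
    {"dx": 0,"dy": 0.01,"dz": 0,"twist": 0},
    {"dx": 0,"dy": 0.014,"dz": 0,"twist": 0},
    {"dx": 0,"dy": 0.014,"dz": 0,"twist": 0},
  ],
)

```text
t: 9.15
eef_pos: [491.1, -12.1, 128.6]
tcp_rot: [3.141, -0.0, 1.402]
ft_force: [0.6, 0.2, -0.1]
opening: 0.003
```

```bash
python3 -c "
from h import *
go(*cab(-194,0),128,80.3)"
```

```text
t 9.15 at [491.1 -12.1 128.6] yaw 80.33 F [ 0.6  0.2 -0.1] j6 0.01 
 dx 0.0000 dy 0.0107 dz 0.0006 twist 0.03
```

Contact is made and the drawer is sliding at 2–4 N. I'll take the last stretch in small steps until the force shows the end stop.

>>> carry_out(
  moves=[
    {"dx": 0,"dy": 0.003,"dz": 0,"twist": 0},
    {"dx": 0,"dy": 0.006,"dz": 0,"twist": 0},
    {"dx": 0,"dy": 0.008,"dz": 0,"twist": 0},
  ],
)

```text
t: 9.45
eef_pos: [498.3, -13.3, 128.5]
tcp_rot: [-3.141, -0.0, 1.402]
ft_force: [-2.7, -0.6, 0.4]
opening: 0.005
```

>>> carry_out(
  moves=[
    {"dx": 0,"dy": 0.0015,"dz": 0,"twist": 0},
    {"dx": 0,"dy": 0.003,"dz": 0,"twist": 0},
  ],
)

```text
t: 9.65
eef_pos: [501.2, -13.8, 128.5]
tcp_rot: [-3.141, -0.0, 1.402]
ft_force: [-2.6, 0.8, -0.1]
opening: 0.007
```

>>> carry_out(
  moves=[
    {"dx": 0,"dy": 0.001,"dz": 0,"twist": 0},
    {"dx": 0,"dy": 0.001,"dz": 0,"twist": 0},
  ],
)

```text
t: 9.85
eef_pos: [502.4, -14.0, 128.6]
tcp_rot: [3.141, -0.0, 1.402]
ft_force: [-1.4, 0.3, -0.4]
opening: 0.009
```

>>> carry_out(
  moves=[
    {"dx": 0,"dy": 0.0015,"dz": 0,"twist": 0},
    {"dx": 0,"dy": 0.0015,"dz": 0,"twist": 0},
  ],
)

```text
t: 10.05
eef_pos: [503.8, -14.2, 128.6]
tcp_rot: [3.141, -0.0, 1.402]
ft_force: [-1.8, 0.5, -1.1]
opening: 0.005
```

>>> carry_out(
  moves=[
    {"dx": 0,"dy": 0.0015,"dz": 0,"twist": 0},
    {"dx": 0,"dy": 0.0015,"dz": 0,"twist": 0},
  ],
)

```text
t: 10.25
eef_pos: [505.3, -14.5, 128.6]
tcp_rot: [3.141, -0.0, 1.402]
ft_force: [-0.5, 0.1, -1.3]
opening: 0.005
```

>>> carry_out(
  moves=[
    {"dx": 0,"dy": 0.0015,"dz": 0,"twist": 0},
    {"dx": 0,"dy": 0.0015,"dz": 0,"twist": 0},
  ],
)

```text
t: 10.45
eef_pos: [505.8, -14.6, 128.6]
tcp_rot: [-3.139, -0.0, 1.402]
ft_force: [-6.5, 1.1, 2.6]
opening: 0.006
```

>>> carry_out(
  moves=[
    {"dx": 0,"dy": 0.001,"dz": 0,"twist": 0},
    {"dx": 0,"dy": 0.001,"dz": 0,"twist": 0},
  ],
)

```text
t: 10.65
eef_pos: [505.8, -14.6, 128.5]
tcp_rot: [-3.137, 0.0, 1.402]
ft_force: [-11.7, 1.8, 6.1]
opening: 0.008
```

>>> carry_out(
  moves=[
    {"dx": 0,"dy": 0,"dz": 0,"twist": 0},
    {"dx": 0,"dy": 0,"dz": 0,"twist": 0},
  ],
)

```text
t: 10.85
eef_pos: [505.9, -14.6, 128.5]
tcp_rot: [-3.138, 0.0, 1.402]
ft_force: [-10.4, 1.0, 6.1]
opening: 0.005
```

The drawer is on its end stop: the force climbs with no further travel. Backing off and returning to the key.

>>> carry_out(
  moves=[
    {"dx": 0,"dy": -0.015,"dz": 0,"twist": 0},
    {"dx": 0,"dy": -0.03,"dz": 0,"twist": 0},
    {"dx": 0,"dy": -0.03,"dz": -0.045,"twist": 0},
    {"dx": 0,"dy": -0.03,"dz": -0.09,"twist": 0},
    {"dx": 0,"dy": -0.03,"dz": -0.132,"twist": 0},
  ],
  grip=0.05,
)

```text
t: 11.35
eef_pos: [478.4, -10.0, 262.9]
tcp_rot: [3.14, -0.0, 1.402]
ft_force: [0.7, 0.7, -1.0]
opening: 0.369
```

```bash
python3 -c "
from h import *
go(597.9,-118.5,260,80.3)"
```

```text
t 11.35 at [478.4 -10.  262.9] yaw 80.32 F [ 0.7  0.7 -1. ] j6 0.01 
 dx -0.0869 dy 0.1361 dz 0.0029 twist 0.02
```

>>> carry_out(
  moves=[
    {"dx": -0.024,"dy": 0.038,"dz": 0,"twist": 0},
    {"dx": -0.048,"dy": 0.076,"dz": 0,"twist": 0},
    {"dx": -0.07,"dy": 0.11,"dz": 0,"twist": 0},
    {"dx": -0.087,"dy": 0.136,"dz": 0,"twist": 0},
    {"dx": -0.087,"dy": 0.136,"dz": 0,"twist": 0},
  ],
)

```text
t: 11.85
eef_pos: [599.8, -121.2, 260.0]
tcp_rot: [3.14, 0.0, 1.4]
ft_force: [0.1, -0.3, -0.5]
opening: 0.524
```

Run:
```python
from h import *
print(state()['opening'])
go(597.9,-118.5,186.6,80.3)
im,d,ci=snap('top','t3.png')
im,d,ci=snap('wrist','w3.png');P=cloud(d,ci)
hs=cv2.cvtColor(im,cv2.COLOR_RGB2HSV)
m=(P[...,2]>210)&(P[...,2]<228)&(hs[...,2]<90)&(np.hypot(P[...,0]-597,P[...,1]+121)<50)
q=P[m];print(len(q))
if len(q)>4: print(cv2.minAreaRect(q[:,:2].astype(np.float32)))
go(597.9,-118.5,186.6,80.3)
```

```text
0.5240920377639461
t 11.85 at [ 599.8 -121.2  260. ] yaw 80.21 F [ 0.1 -0.3 -0.5] j6 -0.14 
 dx 0.0023 dy -0.0023 dz 0.0734 twist -0.09
690
((599.337646484375, -116.42356872558594), (40.83082962036133, 10.019380569458008), 80.42390441894531)
t 11.95 at [ 597.6 -118.8  260.2] yaw 80.28 F [-1.1  0.2  0.2] j6 -0.14 
 dx 0.0003 dy 0.0002 dz 0.0736 twist -0.02
```

View pics/w3.png

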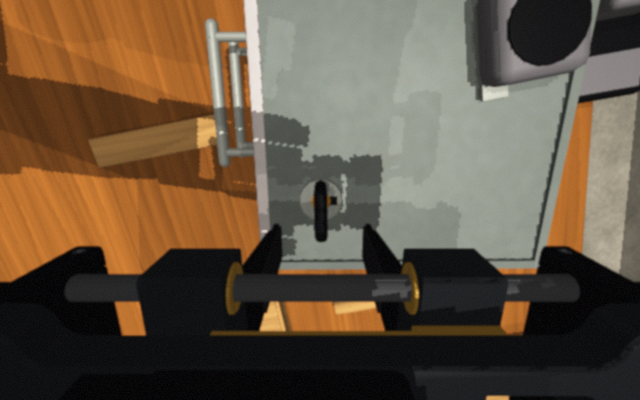

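The drawer front is flush with the shell, and the key is crosswise at (320,210) between the open fingers. Now descending and gripping again.

>>> carry_out(
  moves=[
    {"dx": 0,"dy": 0,"dz": 0.035,"twist": 0},
    {"dx": 0,"dy": 0,"dz": 0.06,"twist": 0},
    {"dx": 0,"dy": 0,"dz": 0.0735,"twist": 0},
    {"dx": 0,"dy": 0,"dz": 0.0735,"twist": 0},
  ],
)

```text
t: 12.35
eef_pos: [596.7, -117.7, 186.1]
tcp_rot: [-3.139, -0.0, 1.403]
ft_force: [0.1, 0.1, -0.3]
opening: 0.522
```

>>> carry_out(
  moves=[
    {"dx": 0,"dy": 0,"dz": 0,"twist": 0},
    {"dx": 0,"dy": 0,"dz": 0,"twist": 0},
    {"dx": 0,"dy": 0,"dz": 0,"twist": 0},
    {"dx": 0,"dy": 0,"dz": 0,"twist": 0},
    {"dx": 0,"dy": 0,"dz": 0,"twist": 0},
  ],
  grip=0,
)

```text
t: 12.85
eef_pos: [597.6, -118.5, 187.5]
tcp_rot: [3.141, -0.0, 1.402]
ft_force: [-0.1, 0.2, 0.8]
opening: 0.166
```

>>> carry_out(
  moves=[
    {"dx": 0,"dy": 0,"dz": 0,"twist": 0},
    {"dx": 0,"dy": 0,"dz": 0,"twist": 0},
    {"dx": 0,"dy": 0,"dz": 0,"twist": 0},
    {"dx": 0,"dy": 0,"dz": 0,"twist": 0},
  ],
)

```text
t: 13.25
eef_pos: [597.5, -118.5, 187.3]
tcp_rot: [3.141, -0.0, 1.402]
ft_force: [-0.2, 0.7, 3.5]
opening: 0.104
```

```bash
python3 -c "
from h import *
s=state();print(s['moment'],s['opening'])
go(597.9,-118.5,186.6,80.3)"
```

```text
[ 2.27801225e-04  3.13205177e-01 -1.47131048e-02] 0.10387018056499132
t 13.25 at [ 597.5 -118.5  187.3] yaw 80.33 F [-0.2  0.7  3.5] j6 -0.14 
 dx 0.0000 dy 0.0004 dz 0.0007 twist 0.03
```

>>> carry_out(
  moves=[
    {"dx": 0,"dy": 0,"dz": 0,"twist": -6},
    {"dx": 0,"dy": 0,"dz": 0,"twist": -12},
    {"dx": 0,"dy": 0,"dz": 0,"twist": -18},
    {"dx": 0,"dy": 0,"dz": 0,"twist": -24},
    {"dx": 0,"dy": 0,"dz": 0,"twist": -30},
  ],
)

```text
t: 13.75
eef_pos: [597.7, -118.5, 187.3]
tcp_rot: [3.141, 0.0, 1.93]
ft_force: [0.3, -0.0, 3.0]
opening: 0.102
```

>>> carry_out(
  moves=[
    {"dx": 0,"dy": 0,"dz": 0,"twist": -6},
    {"dx": 0,"dy": 0,"dz": 0,"twist": -12},
    {"dx": 0,"dy": 0,"dz": 0,"twist": -18},
    {"dx": 0,"dy": 0,"dz": 0,"twist": -24},
    {"dx": 0,"dy": 0,"dz": 0,"twist": -30},
  ],
)

```text
t: 14.25
eef_pos: [597.8, -118.4, 187.3]
tcp_rot: [3.141, 0.001, 2.453]
ft_force: [0.3, 0.9, 2.4]
opening: 0.107
```

>>> carry_out(
  moves=[
    {"dx": 0,"dy": 0,"dz": 0,"twist": -6},
    {"dx": 0,"dy": 0,"dz": 0,"twist": -12},
    {"dx": 0,"dy": 0,"dz": 0,"twist": -18},
    {"dx": 0,"dy": 0,"dz": 0,"twist": -24},
    {"dx": 0,"dy": 0,"dz": 0,"twist": -29},
  ],
)

```text
t: 14.75
eef_pos: [597.9, -118.2, 187.3]
tcp_rot: [3.141, 0.001, 2.959]
ft_force: [0.0, 1.5, 1.7]
opening: 0.101
```

```bash
python3 -c "
from h import *
s=state();print(s['moment'],s['opening'])
go(597.9,-118.5,186.6,170.3)"
```

```text
[ 0.48299866 -0.27642702 -0.03060114] 0.10148523505472555
t 14.75 at [ 597.9 -118.2  187.3] yaw 169.56 F [0.  1.5 1.7] j6 -1.69 
 dx -0.0000 dy -0.0003 dz 0.0007 twist -0.74
```

The key–plug play means the plug may lag, so I'll turn a little past until the end stop shows in the moment.

>>> carry_out(
  moves=[
    {"dx": 0,"dy": 0,"dz": 0,"twist": -2},
    {"dx": 0,"dy": 0,"dz": 0,"twist": -4},
    {"dx": 0,"dy": 0,"dz": 0,"twist": -4},
  ],
)

```text
t: 15.05
eef_pos: [597.9, -118.2, 187.3]
tcp_rot: [3.141, 0.001, 3.026]
ft_force: [2.4, 2.8, 2.5]
opening: 0.106
```

```bash
python3 -c "
from h import *
s=state();print(s['moment'],s['opening'])
go(597.9,-118.5,186.6,170.3)"
```

```text
[ 0.55673509 -0.34417926 -0.04038842] 0.10562194017667181
t 15.05 at [ 597.9 -118.2  187.3] yaw 173.35 F [2.4 2.8 2.5] j6 -1.76 
 dx -0.0000 dy -0.0003 dz 0.0007 twist 3.05
```

>>> carry_out(
  moves=[
    {"dx": 0,"dy": 0,"dz": 0,"twist": -1.5},
    {"dx": 0,"dy": 0,"dz": 0,"twist": -3},
    {"dx": 0,"dy": 0,"dz": 0,"twist": -3},
  ],
)

```text
t: 15.35
eef_pos: [597.9, -118.2, 187.3]
tcp_rot: [3.141, 0.001, 3.079]
ft_force: [2.6, 4.3, 2.8]
opening: 0.103
```

```bash
python3 -c "
from h import *
for i in range(1):
  s=state();print(s['moment'],s['opening'])
go(597.9,-118.5,186.6,170.3)"
```

```text
[ 0.92981455 -0.594831   -0.05259823] 0.10270054750966169
t 15.35 at [ 597.9 -118.2  187.3] yaw 176.41 F [2.6 4.3 2.8] j6 -1.81 
 dx -0.0001 dy -0.0003 dz 0.0007 twist 6.11
```

>>> carry_out(
  moves=[
    {"dx": 0,"dy": 0,"dz": 0,"twist": -1},
    {"dx": 0,"dy": 0,"dz": 0,"twist": -2},
    {"dx": 0,"dy": 0,"dz": 0,"twist": -2},
  ],
)

```text
t: 15.65
eef_pos: [597.8, -118.2, 187.3]
tcp_rot: [3.141, 0.001, 3.113]
ft_force: [2.8, 3.8, 3.9]
opening: 0.108
```

```bash
python3 -c "
from h import *
s=state();print(s['moment'],s['opening'])
go(597.9,-118.5,186.6,170.3)"
```

```text
[ 0.94552904 -0.68564036 -0.18635599] 0.10773789990465522
t 15.65 at [ 597.8 -118.2  187.3] yaw 178.37 F [2.8 3.8 3.9] j6 -1.85 
 dx -0.0001 dy -0.0003 dz 0.0007 twist 8.07
```

The moment jumped to -0.19, so the plug is at the locked end stop. I'll centre the key in its play and draw it straight up.

>>> carry_out(
  moves=[
    {"dx": 0,"dy": 0,"dz": 0,"twist": 3.5},
    {"dx": 0,"dy": 0,"dz": 0,"twist": 7},
    {"dx": 0,"dy": 0.0003,"dz": 0,"twist": 7},
  ],
)

```text
t: 15.95
eef_pos: [597.7, -118.5, 187.3]
tcp_rot: [-3.141, 0.001, 2.99]
ft_force: [1.6, -0.5, 3.2]
opening: 0.103
```

>>> carry_out(
  moves=[
    {"dx": 0,"dy": 0,"dz": -0.004,"twist": 0},
    {"dx": 0,"dy": 0,"dz": -0.008,"twist": 0},
    {"dx": 0,"dy": 0,"dz": -0.012,"twist": 0},
  ],
)

```text
t: 16.25
eef_pos: [597.2, -118.3, 199.2]
tcp_rot: [-3.142, -0.001, 2.991]
ft_force: [-0.2, -0.4, -0.6]
opening: 0.104
```

```bash
python3 -c "
from h import *
s=state();print(s['moment'],s['opening'])
go(597.9,-118.5,186.6,170.3)"
```

```text
[ 0.03916281 -0.01578612  0.01976084] 0.10423800622192769
t 16.25 at [ 597.2 -118.3  199.2] yaw 171.38 F [-0.2 -0.4 -0.6] j6 -1.72 
 dx -0.0007 dy -0.0001 dz 0.0126 twist 1.08
```

It's coming out freely. Continuing to lift.

>>> carry_out(
  moves=[
    {"dx": 0,"dy": 0,"dz": -0.01,"twist": 0},
    {"dx": 0,"dy": 0,"dz": -0.02,"twist": 0},
    {"dx": 0,"dy": 0,"dz": -0.03,"twist": 0},
    {"dx": 0,"dy": 0,"dz": -0.045,"twist": 0},
    {"dx": 0,"dy": 0,"dz": -0.06,"twist": 0},
  ],
)

```text
t: 16.75
eef_pos: [597.5, -118.1, 260.4]
tcp_rot: [3.142, 0.0, 2.99]
ft_force: [-0.1, 0.1, -0.2]
opening: 0.1
```

Run:
```python
from h import *
im,d,ci=snap('wrist','w4.png');P=cloud(d,ci)
m=(P[...,2]>195)&(np.hypot(P[...,0]-598,P[...,1]+118)<40)
im2,_,_=snap('scene')
cv2.imwrite('pics/c4.png',np.vstack([im[150:350,200:440,::-1],cv2.resize(im2[160:260,230:350,::-1],None,fx=2,fy=2)]))
go(395,-340,300,170.3)
```

```text
t 16.85 at [ 598.2 -118.4  261.7] yaw 171.34 F [-0.  -0.1 -1.2] j6 -1.72 
 dx 0.1675 dy -0.2497 dz -0.0383 twist 1.04
```

View pics/c4.png

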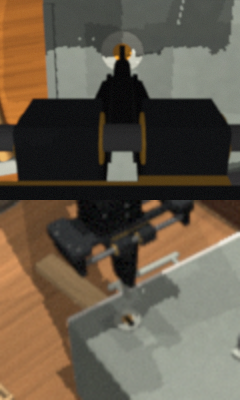

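The crop shows the empty keyhole at the lock, and the fingers are still closed on the key. My plan is to tilt the key in the grip against the tray wall's rim, so it can be laid down rather than stood up. First I'll travel over the tray and twist to yaw about 91°.

>>> carry_out(
  moves=[
    {"dx": 0.017,"dy": -0.025,"dz": 0,"twist": 8},
    {"dx": 0.034,"dy": -0.05,"dz": 0,"twist": 16},
    {"dx": 0.05,"dy": -0.075,"dz": 0,"twist": 24},
    {"dx": 0.067,"dy": -0.1,"dz": 0,"twist": 32},
    {"dx": 0.084,"dy": -0.125,"dz": 0,"twist": 40},
  ],
)

```text
t: 17.35
eef_pos: [494.5, -229.7, 258.8]
tcp_rot: [-3.142, -0.0, 2.287]
ft_force: [-0.2, 0.2, -0.5]
opening: 0.107
```

```bash
python3 -c "
from h import *
go(400,-310,260,91.3)"
```

```text
t 17.35 at [ 494.5 -229.7  258.8] yaw 131.01 F [-0.2  0.2 -0.5] j6 -1.27 
 dx 0.0014 dy -0.1240 dz -0.0012 twist 39.71
```

>>> carry_out(
  moves=[
    {"dx": 0,"dy": -0.025,"dz": 0,"twist": 8},
    {"dx": 0,"dy": -0.05,"dz": 0,"twist": 16},
    {"dx": 0,"dy": -0.075,"dz": 0,"twist": 24},
    {"dx": 0.001,"dy": -0.1,"dz": 0,"twist": 32},
    {"dx": 0.001,"dy": -0.124,"dz": 0,"twist": 39.7},
  ],
)

```text
t: 17.85
eef_pos: [400.8, -310.6, 258.8]
tcp_rot: [-3.141, -0.0, 1.594]
ft_force: [0.0, -1.3, -0.4]
opening: 0.104
```

>>> carry_out(
  moves=[
    {"dx": 0,"dy": 0,"dz": 0.04,"twist": 0},
    {"dx": 0,"dy": 0,"dz": 0.08,"twist": 0},
    {"dx": 0,"dy": 0,"dz": 0.12,"twist": 0},
    {"dx": 0,"dy": 0,"dz": 0.12,"twist": 0},
  ],
)

```text
t: 18.25
eef_pos: [400.0, -308.6, 135.3]
tcp_rot: [-3.136, -0.006, 1.599]
ft_force: [-0.5, -0.1, -0.6]
opening: 0.104
```

Run:
```python
from h import *
go(400,-300,63,91.3)
im,d,ci=snap('scene','s5.png')
cv2.imwrite('pics/c5.png',cv2.resize(im[170:310,120:320,::-1],None,fx=4,fy=4,interpolation=cv2.INTER_CUBIC))
```

```text
t 18.25 at [ 400.  -308.6  135.3] yaw 91.61 F [-0.5 -0.1 -0.6] j6 -0.82 
 dx 0.0086 dy 0.0002 dz 0.0723 twist 0.31
```

View pics/c5.png

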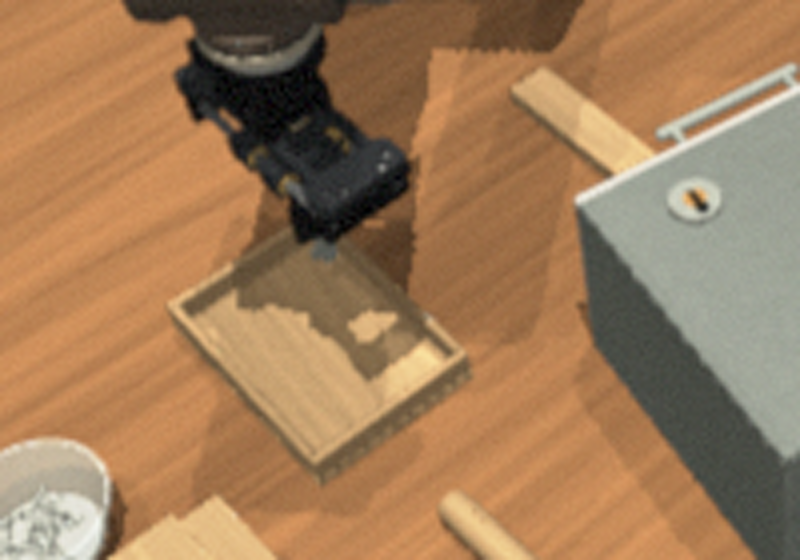

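The crop shows the silver blade protruding below the fingers at (322,248), above the tray. The drawer is closed and the keyhole is empty. Lowering the tip just below the left rim, then pushing outward.

>>> carry_out(
  moves=[
    {"dx": 0,"dy": 0,"dz": 0.035,"twist": 0},
    {"dx": 0,"dy": 0,"dz": 0.065,"twist": 0},
    {"dx": 0,"dy": 0,"dz": 0.073,"twist": 0},
    {"dx": 0.008,"dy": 0,"dz": 0.073,"twist": 0},
    {"dx": 0.016,"dy": 0,"dz": 0.073,"twist": 0},
  ],
)

```text
t: 18.8
eef_pos: [401.9, -294.2, 67.8]
tcp_rot: [3.14, 0.001, 1.599]
ft_force: [-0.1, 1.0, 0.5]
opening: 0.105
```

>>> carry_out(
  moves=[
    {"dx": 0.003,"dy": 0,"dz": 0,"twist": 0},
    {"dx": 0.006,"dy": 0,"dz": 0,"twist": 0},
    {"dx": 0.008,"dy": 0,"dz": 0,"twist": 0},
  ],
)

```text
t: 19.1
eef_pos: [401.4, -286.1, 66.9]
tcp_rot: [3.141, 0.001, 1.599]
ft_force: [-0.1, -0.7, -1.2]
opening: 0.104
```

>>> carry_out(
  moves=[
    {"dx": 0.003,"dy": 0,"dz": 0,"twist": 0},
    {"dx": 0.006,"dy": 0,"dz": 0,"twist": 0},
    {"dx": 0.006,"dy": 0,"dz": 0,"twist": 0},
  ],
)

```text
t: 19.4
eef_pos: [400.9, -279.9, 66.1]
tcp_rot: [-3.141, -0.0, 1.599]
ft_force: [0.8, -0.2, -0.4]
opening: 0.105
```

>>> carry_out(
  moves=[
    {"dx": 0.002,"dy": 0,"dz": 0.003,"twist": 0},
    {"dx": 0.004,"dy": 0,"dz": 0.003,"twist": 0},
    {"dx": 0.004,"dy": 0,"dz": 0.003,"twist": 0},
  ],
)

```text
t: 19.7
eef_pos: [401.0, -276.9, 62.9]
tcp_rot: [3.141, 0.001, 1.6]
ft_force: [0.2, -4.9, -3.6]
opening: 0.106
```

>>> carry_out(
  moves=[
    {"dx": 0.002,"dy": 0,"dz": 0,"twist": 0},
    {"dx": 0.004,"dy": 0,"dz": 0,"twist": 0},
    {"dx": 0.004,"dy": 0,"dz": 0,"twist": 0},
  ],
)

```text
t: 20.0
eef_pos: [401.0, -273.3, 63.1]
tcp_rot: [3.141, 0.002, 1.6]
ft_force: [-2.8, -7.7, -1.7]
opening: 0.105
```

>>> carry_out(
  moves=[
    {"dx": 0.002,"dy": 0,"dz": 0,"twist": 0},
    {"dx": 0.004,"dy": 0,"dz": 0,"twist": 0},
    {"dx": 0.004,"dy": 0,"dz": 0,"twist": 0},
  ],
)

```text
t: 20.3
eef_pos: [400.9, -269.4, 63.2]
tcp_rot: [3.141, 0.002, 1.6]
ft_force: [-2.8, -7.8, -1.1]
opening: 0.107
```

The force holds steady at about 8 N while the tool moves, so the key is pivoting in the pads as planned. Following the arc.

>>> carry_out(
  moves=[
    {"dx": 0.006,"dy": 0,"dz": 0.001,"twist": 0},
    {"dx": 0.012,"dy": 0,"dz": 0.0025,"twist": 0},
    {"dx": 0.017,"dy": 0,"dz": 0.004,"twist": 0},
    {"dx": 0.023,"dy": 0,"dz": 0.007,"twist": 0},
    {"dx": 0.028,"dy": 0,"dz": 0.0105,"twist": 0},
  ],
)

```text
t: 20.8
eef_pos: [401.1, -241.5, 53.3]
tcp_rot: [3.138, 0.003, 1.599]
ft_force: [-0.7, -5.3, 9.1]
opening: 0.1
```

>>> carry_out(
  moves=[
    {"dx": 0.005,"dy": 0,"dz": 0.0045,"twist": 0},
    {"dx": 0.0095,"dy": 0,"dz": 0.0095,"twist": 0},
    {"dx": 0.012,"dy": 0,"dz": 0.013,"twist": 0},
    {"dx": 0.014,"dy": 0,"dz": 0.017,"twist": 0},
    {"dx": 0.0155,"dy": 0,"dz": 0.021,"twist": 0},
  ],
)

```text
t: 21.3
eef_pos: [400.2, -225.3, 32.0]
tcp_rot: [3.14, 0.002, 1.599]
ft_force: [-0.1, -0.3, 8.4]
opening: 0.104
```

Run:
```python
from h import *
go(400,-300,80,91.3)
im,d,ci=snap('scene','s6.png')
cv2.imwrite('pics/c6.png',cv2.resize(im[190:300,140:290,::-1],None,fx=5,fy=5,interpolation=cv2.INTER_CUBIC))
```

```text
t 21.3 at [ 400.2 -225.3   32. ] yaw 91.63 F [-0.1 -0.3  8.4] j6 -0.69 
 dx -0.0747 dy -0.0023 dz -0.0480 twist 0.33
```

View pics/c6.png

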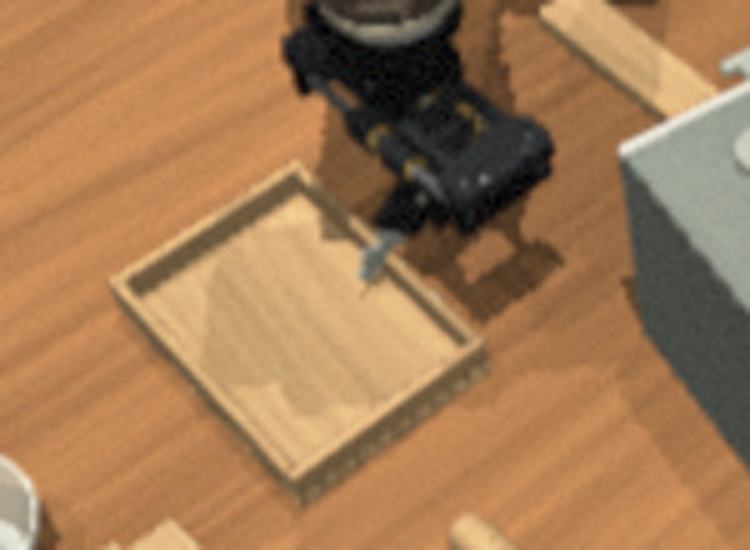

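The crop shows the key nearly horizontal at (378,255), lying across the rim. One more small step, then I'll lift and move back over the tray.

>>> carry_out(
  moves=[
    {"dx": 0.001,"dy": 0,"dz": 0.004,"twist": 0},
    {"dx": 0.002,"dy": 0,"dz": 0.008,"twist": 0},
    {"dx": 0.002,"dy": 0,"dz": 0.008,"twist": 0},
  ],
)

```text
t: 21.65
eef_pos: [400.0, -223.3, 23.7]
tcp_rot: [3.14, 0.001, 1.599]
ft_force: [-0.5, -2.4, 3.3]
opening: 0.103
```

>>> carry_out(
  moves=[
    {"dx": 0,"dy": 0,"dz": -0.03,"twist": 0},
    {"dx": 0,"dy": 0,"dz": -0.06,"twist": 0},
    {"dx": -0.03,"dy": 0,"dz": -0.06,"twist": 0},
    {"dx": -0.065,"dy": 0,"dz": -0.06,"twist": 0},
    {"dx": -0.095,"dy": 0,"dz": -0.06,"twist": 0},
  ],
)

```text
t: 22.15
eef_pos: [402.1, -319.0, 83.9]
tcp_rot: [3.141, 0.0, 1.599]
ft_force: [1.0, 0.3, -0.8]
opening: 0.107
```

Run:
```python
from h import *
go(400,-318,18,91.6)
im,d,ci=snap('scene','s7.png')
cv2.imwrite('pics/c7.png',cv2.resize(im[190:300,140:290,::-1],None,fx=5,fy=5,interpolation=cv2.INTER_CUBIC))
```

```text
t 22.15 at [ 402.1 -319.    83.9] yaw 91.64 F [ 1.   0.3 -0.8] j6 -0.83 
 dx 0.0011 dy -0.0021 dz 0.0659 twist 0.04
```

View pics/c7.png

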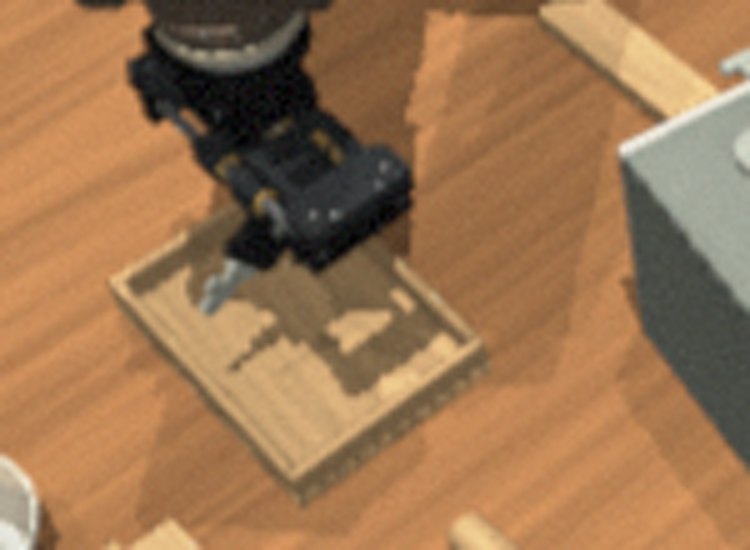

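The crop shows the key held near-horizontal over the tray, blade at (225,285). Lowering with force checks.

>>> carry_out(
  moves=[
    {"dx": 0,"dy": 0,"dz": 0.03,"twist": 0},
    {"dx": 0,"dy": 0,"dz": 0.055,"twist": 0},
    {"dx": 0,"dy": 0,"dz": 0.064,"twist": 0},
    {"dx": 0,"dy": 0,"dz": 0.064,"twist": 0},
    {"dx": 0,"dy": 0,"dz": 0.064,"twist": 0},
  ],
)

```text
t: 22.7
eef_pos: [402.3, -317.7, 20.2]
tcp_rot: [3.141, 0.0, 1.599]
ft_force: [-0.4, -0.0, -0.1]
opening: 0.107
```

>>> carry_out(
  moves=[
    {"dx": 0,"dy": 0,"dz": 0.002,"twist": 0},
    {"dx": 0,"dy": 0,"dz": 0.004,"twist": 0},
    {"dx": 0,"dy": 0,"dz": 0.004,"twist": 0},
  ],
)

```text
t: 23.0
eef_pos: [402.1, -317.7, 15.9]
tcp_rot: [3.141, 0.0, 1.599]
ft_force: [0.5, 1.0, -0.9]
opening: 0.105
```

>>> carry_out(
  moves=[
    {"dx": 0,"dy": 0,"dz": 0.001,"twist": 0},
    {"dx": 0,"dy": 0,"dz": 0.002,"twist": 0},
    {"dx": 0,"dy": 0,"dz": 0.002,"twist": 0},
  ],
)

```text
t: 23.3
eef_pos: [402.0, -317.7, 13.5]
tcp_rot: [-3.142, -0.0, 1.599]
ft_force: [-0.3, -0.4, -0.5]
opening: 0.102
```

>>> carry_out(
  moves=[
    {"dx": 0,"dy": 0,"dz": 0.001,"twist": 0},
    {"dx": 0,"dy": 0,"dz": 0.002,"twist": 0},
    {"dx": 0,"dy": 0,"dz": 0.002,"twist": 0},
  ],
)

```text
t: 23.6
eef_pos: [402.0, -317.6, 11.5]
tcp_rot: [-3.141, -0.0, 1.599]
ft_force: [0.3, 0.4, -0.8]
opening: 0.099
```

>>> carry_out(
  moves=[
    {"dx": 0,"dy": 0,"dz": 0.001,"twist": 0},
    {"dx": 0,"dy": 0,"dz": 0.0015,"twist": 0},
    {"dx": 0,"dy": 0,"dz": 0.0015,"twist": 0},
  ],
)

```text
t: 23.9
eef_pos: [402.0, -317.7, 10.0]
tcp_rot: [-3.142, -0.0, 1.599]
ft_force: [0.1, 0.3, 0.1]
opening: 0.099
```

>>> carry_out(
  moves=[
    {"dx": 0,"dy": 0,"dz": 0.0008,"twist": 0},
    {"dx": 0,"dy": 0,"dz": 0.0008,"twist": 0},
  ],
)

```text
t: 24.1
eef_pos: [402.1, -317.7, 9.3]
tcp_rot: [3.141, 0.0, 1.599]
ft_force: [-0.1, -1.0, 0.7]
opening: 0.101
```

>>> carry_out(
  moves=[
    {"dx": 0,"dy": 0,"dz": 0.0008,"twist": 0},
    {"dx": 0,"dy": 0,"dz": 0.0008,"twist": 0},
  ],
)

```text
t: 24.3
eef_pos: [402.1, -317.7, 8.7]
tcp_rot: [3.141, 0.0, 1.599]
ft_force: [-0.6, 1.7, 4.5]
opening: 0.103
```

Floor contact (4.5 N, TCP 8.7). I'll open in small steps so the bow settles gently against the pad.

>>> carry_out(
  moves=[
    {"dx": 0,"dy": 0,"dz": 0,"twist": 0},
    {"dx": 0,"dy": 0,"dz": 0,"twist": 0},
  ],
  grip=0.014,
)

```text
t: 24.5
eef_pos: [402.0, -317.7, 8.5]
tcp_rot: [-3.142, -0.0, 1.599]
ft_force: [-0.1, 0.1, 0.2]
opening: 0.147
```

>>> carry_out(
  moves=[
    {"dx": 0,"dy": 0,"dz": 0,"twist": 0},
    {"dx": 0,"dy": 0,"dz": 0,"twist": 0},
  ],
  grip=0.025,
)

```text
t: 24.7
eef_pos: [402.0, -317.7, 8.4]
tcp_rot: [-3.142, -0.0, 1.599]
ft_force: [-0.1, 0.5, -0.5]
opening: 0.243
```

>>> carry_out(
  moves=[
    {"dx": 0,"dy": 0,"dz": 0,"twist": 0},
    {"dx": 0,"dy": 0,"dz": 0,"twist": 0},
  ],
  grip=0.04,
)

```text
t: 24.9
eef_pos: [402.0, -317.7, 8.5]
tcp_rot: [3.142, -0.0, 1.599]
ft_force: [-0.3, 0.5, -0.3]
opening: 0.373
```

>>> carry_out(
  moves=[
    {"dx": 0,"dy": 0,"dz": 0,"twist": 0},
    {"dx": 0,"dy": 0,"dz": 0,"twist": 0},
  ],
  grip=0.055,
)

```text
t: 25.1
eef_pos: [402.1, -317.7, 8.5]
tcp_rot: [3.142, -0.0, 1.599]
ft_force: [0.2, 0.2, 0.2]
opening: 0.532
```

>>> carry_out(
  moves=[
    {"dx": 0,"dy": 0,"dz": 0,"twist": 0},
    {"dx": 0,"dy": 0,"dz": 0,"twist": 0},
  ],
  grip=0.07,
)

```text
t: 25.3
eef_pos: [402.0, -317.7, 8.5]
tcp_rot: [3.142, -0.0, 1.599]
ft_force: [-0.3, 0.1, 0.2]
opening: 0.69
```

>>> carry_out(
  moves=[
    {"dx": 0,"dy": 0,"dz": 0,"twist": 0},
    {"dx": 0,"dy": 0,"dz": 0,"twist": 0},
    {"dx": 0,"dy": 0,"dz": 0,"twist": 0},
    {"dx": 0,"dy": 0,"dz": 0,"twist": 0},
  ],
  grip=0.094,
)

```text
t: 25.7
eef_pos: [402.0, -317.7, 8.5]
tcp_rot: [3.142, -0.0, 1.599]
ft_force: [0.6, -0.2, 1.2]
opening: 0.973
```

Run:
```python
from h import *
im,d,ci=snap('scene','s8.png');w,_,_=snap('wrist')
a=cv2.resize(im[190:300,140:290,::-1],(600,440),interpolation=cv2.INTER_CUBIC)
cv2.imwrite('pics/c8.png',np.vstack([a[:300],cv2.resize(w[:,:,::-1],(600,300))]))
print(state()['opening'],state()['ft_force'])
```

```text
0.9826939426763552 [-0.63370795  1.50899806  0.40575246]
```

View pics/c8.png

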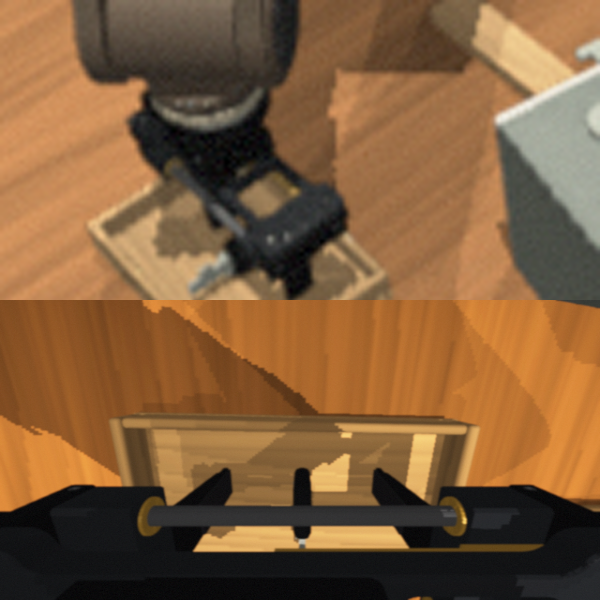

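The wrist view shows the key resting along its edge on the tray floor at (302,500), clear of both fingers. Lifting straight up.

>>> carry_out(
  moves=[
    {"dx": 0,"dy": 0,"dz": -0.01,"twist": 0},
    {"dx": 0,"dy": 0,"dz": -0.03,"twist": 0},
    {"dx": 0,"dy": 0,"dz": -0.06,"twist": 0},
    {"dx": 0,"dy": 0,"dz": -0.1,"twist": 0},
    {"dx": 0,"dy": 0,"dz": -0.14,"twist": 0},
  ],
)

```text
t: 26.3
eef_pos: [401.7, -317.4, 150.5]
tcp_rot: [-3.141, -0.0, 1.599]
ft_force: [0.4, 0.2, 0.2]
opening: 0.989
```

>>> carry_out(
  moves=[
    {"dx": 0,"dy": 0,"dz": -0.04,"twist": 0},
    {"dx": 0,"dy": 0,"dz": -0.08,"twist": 0},
    {"dx": 0.03,"dy": 0.0,"dz": -0.1,"twist": 0},
    {"dx": 0.06,"dy": 0,"dz": -0.1,"twist": 0},
    {"dx": 0.08,"dy": 0,"dz": -0.1,"twist": 0},
  ],
)

```text
t: 26.8
eef_pos: [399.3, -236.1, 249.9]
tcp_rot: [3.14, 0.001, 1.599]
ft_force: [-0.6, 0.6, -0.5]
opening: 0.994
```

Run:
```python
from h import *
im,d,ci=snap('scene');P=cloud(d,ci)
t,td,tc=snap('top');Q=cloud(td,tc)
z=np.load('top0.npz')
hs=cv2.cvtColor(im,cv2.COLOR_RGB2HSV)
for n,I,PP in(('scene',im,P),('top',t,Q)):
    h=cv2.cvtColor(I,cv2.COLOR_RGB2HSV)
    m=(PP[...,0]>300)&(PP[...,0]<492)&(PP[...,1]>-405)&(PP[...,1]<-275)&(PP[...,2]>9)&(PP[...,2]<70)&((h[...,1]<60)|(h[...,2]<50))
    print(n,m.sum(),np.percentile(PP[m],[2,50,98],axis=0).round() if m.any() else '')
a=cv2.resize(im[150:350,110:410,::-1],(600,400),interpolation=cv2.INTER_CUBIC)
b=cv2.resize(t[110:290,270:440,::-1],(190,200))
cv2.imwrite('pics/c9.png',np.hstack([a,np.vstack([b,cv2.resize(z['im'][110:290,270:440,::-1],(190,200))])]))
```

```text
scene 136 [[ 400. -376.   14.]
 [ 405. -335.   33.]
 [ 410. -309.   51.]]
top 0
```

View pics/c9.png

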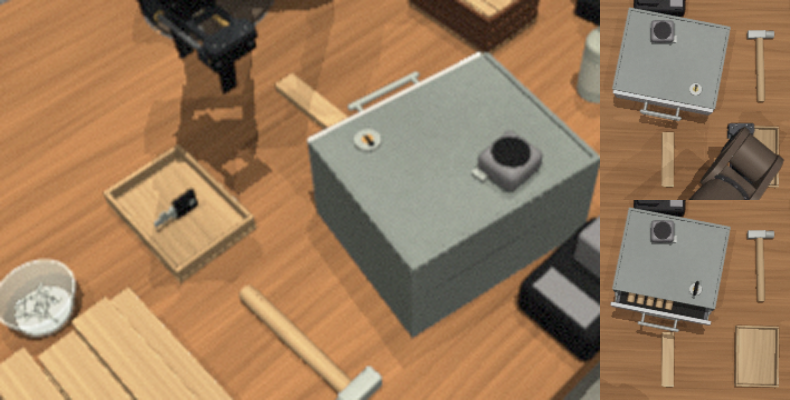

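The final view shows the key at rest in the tray at (178,208), the drawer flush, the keyhole empty, and the tape measure, slat and hammer where they were. Handing in.

```bash
python3 -c "
from cell import *
print(job_done(), state()['t'])"
```

```text
the job is handed in; nothing more can be done
the job is handed in; nothing more can be done
```

The job is done and handed in at about 27 s of the 72 s allowed. The key was turned, the drawer was pushed home and locked, and the key now rests in the wooden tray.

- **Unlock and close:** I turned the key 90° clockwise. I then pushed the drawer by its handle until the force rose to about 11 N with no further travel, which is the end stop.
- **Lock and withdraw:** I turned the key back until the moment jumped to -0.19 N m, which is the locked end stop. I centred it in its play, and it came straight out with almost no force.
- **Laying down:** I tilted the key in the grip against the tray's rim and lowered it to floor contact at about 4.5 N. I then opened the fingers in small steps.

**Last checks:** In the final pictures the drawer is flush and the keyhole is empty. The key is at rest in the tray, with nothing touching it. The tape measure, slat and hammer look unmoved.

- **Key on its edge:** the key rests on its narrow edge, not flat. The bow stands up to about 51 mm, above the tray's 32 mm rim.
- **Failed check:** the top camera could not confirm the key, because the arm hid it. Only the scene camera did.
- **Disagreement:** the wrist camera placed the lock 2–4 mm off the top camera's estimate. I settled it by the contact forces during the first grip.

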